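Press a brass insert home with a bench locking clamp

TASK

Lay the wooden rail in the locking clamp's channel, insert end first, and slide it up against the end stop, then press the red handle down until it snaps over centre and stays down by itself, so that the jaw presses the brass insert flush. Then let the work go by pushing down the yellow release paddle until the clamp springs open, and leave the rail lying against the stop. Feel for the stops and do not lean hard on the clamp, press the insert with the clamp only, not with the fingers, and leave the finial, the marker pen and the oilstone where they are.

Things in the scene. Friction and masses are not known exactly. Their poses are not given: they have to be found in the camera images.
- clamp: locking clamp (pliers mechanism) on a dark steel plate screwed to the bench; origin: plate underside below the cheeks. Local +y: from the handles (-y) to the jaw end (+y). Plate top at z 10 mm, ends at y 120. Steel cheeks x -19..19, y -60..20, up to z 97. Channel: end stop face at y 38; side rails x +-26.5 (inner), y 38..83, 22 mm high, flaring to y 104
- anvil (a point): point on the plate top (z 10 mm) where the insert's centre must lie below the jaw, clamp local (0, 62) mm, 24 mm from the end stop; its axes are the clamp's
- handle: red moving handle; origin on its pivot at clamp local y -42, z 85 mm; it runs along its own -y, 24 mm wide, to 132 mm from the pivot; open it rises at 0.70 rad, held up by a spring
- handle_grip (a point): where to press: top of the red grip, 115 mm from the pivot; about 168 mm high when open. Pressing takes 4 to 14 N, then falls to nothing at dead centre; 7 mm further the handle meets a firm stop and stays. It locks 70 to 95 mm lower than open, as the hidden adjusting screw is set, so feel for the stop; over 30 N harms the clamp
- jaw (a joint): swing of the gooseneck jaw, rad: about -0.18 to 0.04 when open, about 0.25 when the clamp is locked
- release (a joint): swing of the release lever, rad: 0 at rest, grows to 0.70 as the yellow paddle is pushed down; springs back
- paddle (a point): top centre of the yellow paddle (32 x 36 mm) of the release lever, 62 mm to the local +x side of the handle, about 68 mm high at rest. Pushed down 15 to 32 mm (4 to 13 N) it lifts the locked handle back over centre and the clamp springs open; the lever's own stop is 34 mm down
- rail: pale wooden rail, 46 (local x) x 130 (local y) x 34 mm, 0.14 to 0.28 kg, lying flat; origin: centre of its underside; the insert is near its -y end. In the channel its -y end meets the end stop and the +y end sticks out 48 mm past the plate; grip it from above 33 mm to +y of its centre, clear of jaw and channel
- insert_top (a point): centre of the top of the brass insert's flange (20 mm across, 2.5 mm thick), 41 mm to local -y of the rail's centre; 8.5 mm above the wood at first, 2.5 mm when pressed home. The open jaw clears it when the rail lies on the plate
- insert (a joint): how far the insert is pressed in, m: 0 at first, 0.006 when home
- finial: bystander: small turned wooden finial, 38 mm across, 71 mm tall, standing; origin at its foot
- marker: bystander: red and black marker pen, 139 mm long, lying; origin at its underside
- oilstone: bystander: dark grey oilstone, 156 x 72 x 22 mm, lying flat; origin at its underside

How it is judged:
By the outcome, as a careful person would: the job done as asked, in the order asked, and still so for the second after the job is handed in, with the robot touching nothing.
It also fails if it takes over 58 s, if anything falls off the work surface, if the arm or the gripper's body presses on something with over 40 N, if the wrist force passes 120 N, or if a joint passes its speed limit or range.

ROBOT

A 6-joint arm with a two-finger parallel gripper is mounted at the origin on a cart in front of the work surface, level with it; the furniture and walls round the work are solid. World frame = base frame: x ahead of the robot, y to its left, z up, the work surface at z = 0. Lengths are in m, angles in rad, forces in N, time in s.
With the tool pointing down it reaches from about 0.375 to 0.75 m from the base axis. Payload 9 kg.
Tool frame: the origin (TCP) lies at the very end of the fingers, on their centre line; the grasp point (between the pads) lies 19 mm behind it; z points along the fingers, y is the line along which they close (so a half turn about z gives the same grasp; the last joint's range is limited). The gripper opens to 85 mm and grips with 20 to 120 N. Pads are 22 mm wide; open, the fingers measure 114 mm over their backs; the gripper's body (76 mm by 85 mm) begins 54 mm behind the grasp point. The pads swing forward as they close: fully open they stand 13 mm farther back than shut.
Start: joints at [-1.525, 0.104, 0.097, 1.564, 0, 1.353], TCP at [0.156, -0.579, 0.2] pointing down, gripper open.
Joint ranges: [-2.99, 2.99], [-0.84, 1.86], [-1.1, 1.16], [-1.84, 2.11], [-1.51, 1.56], [-3.14, 3.14]. Speed limits (rad/s): [2.22, 2.22, 2.57, 3.14, 3.14, 3.14].

INTERFACE

Orientations are given as a unit quaternion [w, x, y, z].
In Python, from bench import read_state, cams, bot gives the robot as it stands. The module is installed in compiled form; this text tells all that it offers.
- The arm moves only by the shell command python3 -m pendant 'ROWS' [FORCE]. ROWS is rows parted by semicolons, their numbers by spaces, 1 to 10 of them, each of 7 numbers: the opening from 0.0 (shut) to 1.0 (fully open), then dx, dy, dz in m, then a rotation vector rx, ry, rz in rad; each row is the pose to reach, as a shift and turn from the pose commanded when the command began, along the tool's axes at that moment; what a row does not reach only later rows make up. A row lasts 1/8 s, in which the tool goes at most 0.0625 m and 0.188 rad, less where a joint would pass 70% of its speed; a pose out of reach is approached as far as the arm can. The fingers move at their own pace and stop on an object; FORCE is the grip in N (left out, the last holds). Time passes only in rows, so rows that do not move let the fingers close. It prints the time, the measured TCP pose, the force, the opening and the grip force at its end.
- read_state(): the state, without advancing time (a new reading comes with each control period).
- cams.capture(name): name is "scene" or "top" or "wrist"; returns a dict with "frame" (420x560x3 uint8, blue, green, red), "mtx" (3x3 intrinsics, pixels), "R" (3x3) and "t" (3): a world point X has camera coordinates R X + t. Camera axes: x right, y down, z forward; pixel columns grow to the right and rows downward; lengths in m; the calibration is good to about 2 mm. A picture is of the moment at which its call begins. There is no depth.
- bot.finish_job(): hands the job in; it is judged then, once.
The state is a dict: "t": time; "q": joint angles; "joint_velocities": joint speeds; "joint_efforts": joint torques, N m; "ee_pos": TCP position; "tool_rot": TCP orientation; "force": force on the tool from outside, world axes, zero at the start; "moment": the same for the moment, N m; "grip_width": opening from 0.0 (shut) to 1.0 (fully open); "finger_force": force on a finger pad.
Only numpy, scipy, OpenCV 4.12 (cv2) and the standard library are available. Lean on these libraries where they do the work, as an engineer would, in place of code of your own. Each camera call takes 0.05 s, during which the arm holds its last target. There are 200 camera calls.

## Working session

There is one attempt and no reset: what is moved stays moved. The work goes in short steps, Python scripts to look and compute and a shell command to move; the robot and the scene stay as the last step left them, time stands still between calls to the robot, and variables do not carry over. Pictures are saved under pics/ and viewed, at most 10 in all, crops included, and the job is handed in when it is done.

```bash
mkdir -p pics; python3 - <<'E'
from bench import read_state,cams
import cv2,numpy as np,pickle
d={}
for n in("scene","top"):
    c=cams.capture(n);d[n]=c;cv2.imwrite(f"pics/{n}0.png",c["frame"]);print(n,c["mtx"].tolist(),np.round(-c["R"].T@c["t"],3),np.round(c["R"],2).tolist())
pickle.dump(d,open("c0.pkl","wb"))
s=read_state();print(s["t"],s["ee_pos"],s["tool_rot"],s["force"],s["grip_width"])
E
```

```text
scene [[494.59340963291896, 0.0, 276.54245661809193], [0.0, 494.59340963291896, 206.90027071804087], [0.0, 0.0, 1.0]] [0.174 1.013 0.711] [[-0.9, -0.44, 0.02], [-0.25, 0.47, -0.84], [0.37, -0.76, -0.54]]
top [[500.8916558718224, 0.0, 279.46697623773497], [0.0, 500.8916558718224, 208.5859055530793], [0.0, 0.0, 1.0]] [0.521 0.175 1.148] [[-0.02, -1.0, -0.01], [-1.0, 0.02, -0.04], [0.04, 0.01, -1.0]]
0.1 [ 0.15642822 -0.57889574  0.19898913] [-6.02455427e-04  9.91316760e-01  1.31494170e-01  3.95468810e-05] [-0.15385769 -0.07735637 -1.17086178] 0.998506307602429
```

View pics/scene0.png

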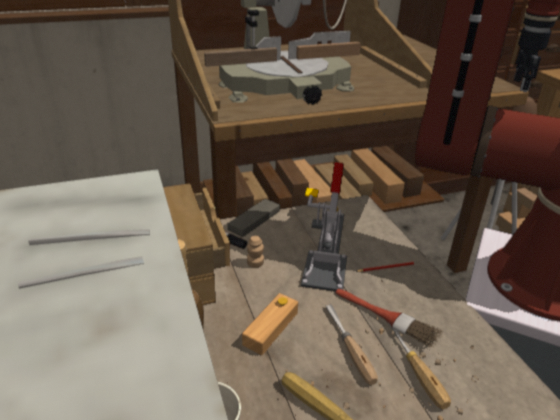

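View pics/top0.png

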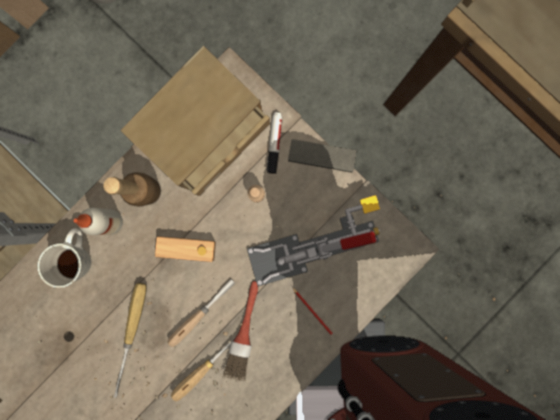

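The scene view shows the rail (270,320), its insert (283,300), the clamp (325,270), the red handle (337,175) and the paddle (312,193). In the top view the rail is at (185,248) with its insert at (202,250) facing the clamp. The plate is at (250–310, 235–280), the red grip at (358,240) and the paddle at (370,204). I'll enlarge both.

```bash
python3 - <<'E'
import cv2,numpy as np,pickle
d=pickle.load(open("c0.pkl","rb"))
a=cv2.resize(d["top"]["frame"][180:300,145:395],None,fx=3.2,fy=3.2,interpolation=cv2.INTER_CUBIC)
cv2.imwrite("pics/top_c.png",a)
b=cv2.resize(d["scene"]["frame"][150:360,220:390],None,fx=2.85,fy=2.85,interpolation=cv2.INTER_CUBIC)
cv2.imwrite("pics/sc_c.png",b)
E
```

```text
(no output)
```

View pics/top_c.png

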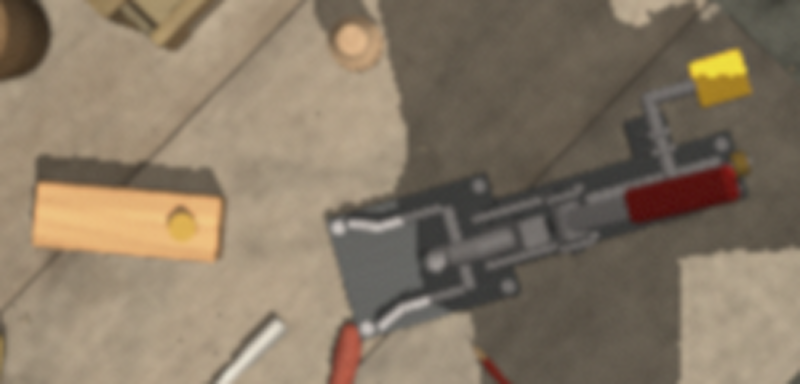

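View pics/sc_c.png

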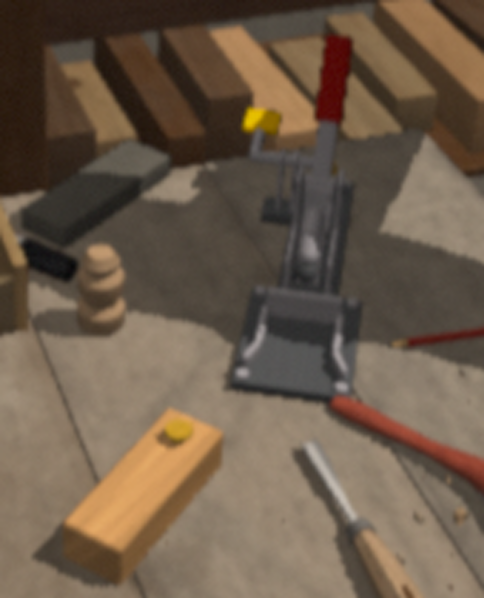

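The enlarged top view shows rail top corners at about (37,183), (222,197), (218,260), (35,246), plate end corners at (328,215), (362,335), the paddle at (720,78) and the red grip tip at (738,182). The scene crop shows the same parts, with the plate end corners at (235,385) and (350,398).

```bash
cat > h.py <<'E'
import cv2,numpy as np
def ray(c,p):
    d=c["R"].T@np.linalg.inv(c["mtx"])@np.array([p[0],p[1],1.]);return -c["R"].T@c["t"],d
def plane(c,p,z):
    o,d=ray(c,p);return o+d*(z-o[2])/d[2]
def tri(c1,p1,c2,p2):
    o1,d1=ray(c1,p1);o2,d2=ray(c2,p2)
    s=np.linalg.lstsq(np.c_[d1,-d2],o2-o1,rcond=None)[0]
    a,b=o1+s[0]*d1,o2+s[1]*d2;return (a+b)/2,np.linalg.norm(a-b)
def blobs(f,lo,hi,amin=15):
    m=cv2.inRange(cv2.cvtColor(f,cv2.COLOR_BGR2HSV),lo,hi)
    cs=cv2.findContours(m,cv2.RETR_EXTERNAL,cv2.CHAIN_APPROX_NONE)[0]
    return [c[:,0].astype(float) for c in cs if cv2.contourArea(c)>=amin]
E
python3 - <<'E'
from h import *
import pickle
np.set_printoptions(precision=4,suppress=True)
d=pickle.load(open("c0.pkl","rb"));T,S=d["top"],d["scene"]
tp=lambda x,y:(145+(x+.5)/3.2-.5,180+(y+.5)/3.2-.5)
sp=lambda x,y:(220+(x+.5)/2.85-.5,150+(y+.5)/2.85-.5)
for n,a,b in [("insert",(182,223),(178,430)),("padcorner+x far(top)",(740,50),(247,110)),("platecornerL",(328,215),(233,387)),("platecornerR",(362,335),(352,399)),
 ("rail farL",(35,246),(120,553)),("rail far+x",(37,183),(66,524)),("rail near+x",(222,197),(172,410)),("rail near-x",(218,260),(222,433))]:
    x,e=tri(T,tp(*a),S,sp(*b));print(n,x,"gap%.4f"%e)
for n,f in(("T",T),("S",S)):
  for nm,lo,hi in [("red",(0,170,60),(6,255,255)),("yel",(22,150,90),(33,255,255)),("rail",(8,90,110),(21,210,255))]:
    for c in blobs(f["frame"],lo,hi,30):
        r=cv2.minAreaRect(c.astype(np.float32));print(n,nm,np.round(r[0],1),np.round(r[1],1),round(r[2],1))
print("plane")
P=lambda p,z:plane(T,tp(*p),z)
for n,p,z in [("L",(328,215),.01),("R",(362,335),.01),("bL",(485,175),.01),("bR",(520,290),.01),("s1",(338,228),.013),("s2",(367,327),.013),("s3",(479,185),.013),("s4",(510,286),.013)]:print(n,P(p,z))
k=[P(p,.034) for p in [(37,183),(222,197),(218,260),(35,246)]];print("rail",np.array(k),np.linalg.norm(k[0]-k[1]),np.linalg.norm(k[1]-k[2]))
E
```

```text
insert [0.4717 0.3637 0.0407] gap0.0045
padcorner+x far(top) [ 0.5854 -0.018   0.0651] gap0.0001
platecornerL [0.4733 0.2656 0.0019] gap0.0063
platecornerR [0.3879 0.2423 0.007 ] gap0.0068
rail farL [0.4585 0.4692 0.0303] gap0.0008
rail far+x [0.501  0.4662 0.0324] gap0.0041
rail near+x [0.4889 0.3374 0.0303] gap0.0046
rail near-x [0.4466 0.3414 0.0301] gap0.0013
T red [358.1 240.5] [ 9.9 34. ] 75.5
T yel [368.7 201.2] [ 9.5 17.2] 76.0
T rail [191. 380.] [11.3 52.3] 45.0
T rail [184.2 328.8] [ 7.1 41.7] 45.0
T rail [134.3 313.6] [13.1 61.5] 12.5
T rail [184.5 248.5] [59.6 22.1] 4.1
T rail [ 82.  220.5] [13. 18.] 90.0
T rail [369.8 208.4] [20.2  9.8] 3.0
T rail [256.  193.5] [15. 14.] 90.0
T rail [124.8 189.3] [26.9 43.1] 85.2
T rail [198.  123.5] [101.1 118.1] 45.0
T rail [507.   62.9] [152.7  12.3] 43.2
T rail [22.1  5.2] [40.9 28. ] 38.7
S red [336.8 176.9] [ 9.5 29.6] 8.1
S yel [310.8 192.2] [11.9  8.2] 14.0
S rail [317.5 396.8] [81.7 17.8] 37.9
S rail [428.6 377.4] [64.9 12.9] 54.5
S rail [360.6 358. ] [51.8 10.7] 58.4
S rail [271.1 320.4] [30.4 63.4] 39.5
S rail [258.5 259.8] [ 
[... 306 characters left out ...]
64.4
S rail [327.7 169.5] [22.  13.9] 49.4
S rail [311.4 178.6] [50.9 16.3] 48.6
S rail [353.3 169.2] [43.  10.8] 46.6
S rail [378.5 166.5] [58.  12.7] 45.0
S rail [506.9  91.3] [29.1 18.3] 18.4
S rail [550.5  73.5] [ 9. 17.] 90.0
S rail [393.4  63.7] [69.3  3.7] 29.1
S rail [292.2  92. ] [262.4 106.8] 14.9
S rail [408.4  33.7] [87.4 17.3] 49.1
plane
L [0.4765 0.2661 0.01  ]
R [0.3915 0.2432 0.01  ]
bL [0.5031 0.1543 0.01  ]
bR [0.4216 0.131  0.01  ]
s1 [0.4674 0.2589 0.013 ]
s2 [0.3974 0.2394 0.013 ]
s3 [0.4962 0.1588 0.013 ]
s4 [0.4247 0.1381 0.013 ]
rail [[0.5028 0.4667 0.034 ]
 [0.4911 0.3377 0.034 ]
 [0.4475 0.341  0.034 ]
 [0.4591 0.4684 0.034 ]] 0.12949655566261034 0.04372812467453512
```

```bash
cat > go.py <<'E'
# usage: python3 go.py x y z yaw_deg : prints shift in tool axes and turn about tool z from measured pose
import sys,numpy as np
from bench import read_state
from scipy.spatial.transform import Rotation as R
s=read_state();w,x,y,z=s["tool_rot"];A=R.from_quat([x,y,z,w]);p=np.array(s["ee_pos"])
t=np.array([float(v) for v in sys.argv[1:4]]);a=np.radians(float(sys.argv[4]))
B=R.from_matrix(np.array([[np.cos(a),np.sin(a),0],[np.sin(a),-np.cos(a),0],[0,0,-1]]))
print("t",round(s["t"],2),"pos",np.round(p,4),"F",np.round(s["force"],1),"w",round(s["grip_width"],3))
print("d",np.round(A.inv().apply(t-p),4),"rv",np.round((A.inv()*B).as_rotvec(),4))
E
python3 -m pendant '1 .39 -.204 -.06 0 0 0;1 .39 -.204 -.06 0 0 0;1 .39 -.204 -.06 0 0 0;1 .39 -.204 -.06 0 0 0;1 .39 -.204 -.06 0 0 0;1 .39 -.204 -.06 0 0 0;1 .39 -.204 -.06 0 0 0;1 .39 -.204 -.06 0 0 0'; python3 go.py .478 .436 .22 84.8
```

```text
t: 1.1
ee_pos: [0.482, -0.2777, 0.26]
tool_rot: [-0.0, 0.991, 0.134, 0.0]
force: [0.3, -0.8, -0.7]
grip_width: 1.006
finger_force: 0.0
t 1.1 pos [ 0.482  -0.2777  0.26  ] F [ 0.3 -0.8 -0.7] w 1.006
d [ 0.1855 -0.6892  0.0401] rv [ 4.0000e-04 -5.0000e-04 -1.2114e+00]
```

```bash
python3 -m pendant '1 .185 -.689 0 0 0 -1.21;1 .185 -.689 0 0 0 -1.21;1 .185 -.689 0 0 0 -1.21;1 .185 -.689 0 0 0 -1.21;1 .185 -.689 0 0 0 -1.21;1 .185 -.689 0 0 0 -1.21;1 .185 -.689 0 0 0 -1.21;1 .185 -.689 0 0 0 -1.21;1 .185 -.689 0 0 0 -1.21;1 .185 -.689 0 0 0 -1.21'; python3 -m pendant '1 .12 0 .04 0 0 0;1 .12 0 .04 0 0 0;1 .12 0 .04 0 0 0;1 .12 0 .04 0 0 0' >/dev/null; python3 go.py .478 .436 .22 84.8
```

```text
t: 2.35
ee_pos: [0.4789, 0.3456, 0.2593]
tool_rot: [0.0, 0.741, 0.672, -0.0]
force: [1.2, -0.9, 0.7]
grip_width: 1.003
finger_force: 0.0
t 2.85 pos [0.4907 0.4629 0.2192] F [ 0.3 -1.2  0.7] w 0.997
d [-0.028  -0.0101 -0.0007] rv [-0.0005  0.0011 -0.0065]
```

```bash
python3 -m pendant '1 -.028 -.01 0 0 0 -.006;1 -.028 -.01 0 0 0 -.006' >/dev/null; python3 - <<'E'
from bench import cams
import cv2,pickle
c=cams.capture("wrist");pickle.dump(c,open("w1.pkl","wb"));cv2.imwrite("pics/w1.png",c["frame"])
print(-c["R"].T@c["t"],c["R"].round(2).tolist())
E
python3 go.py .478 .436 .22 84.8
```

```text
[0.48491339 0.50509397 0.39645105] [[1.0, -0.09, 0.0], [-0.09, -0.96, 0.28], [-0.02, -0.27, -0.96]]
t 3.15 pos [0.4787 0.4353 0.2217] F [ 0.3 -0.3  0.8] w 1.001
d [ 0.0006 -0.0007  0.0017] rv [ 0.0024 -0.0014 -0.0027]
```

View pics/w1.png

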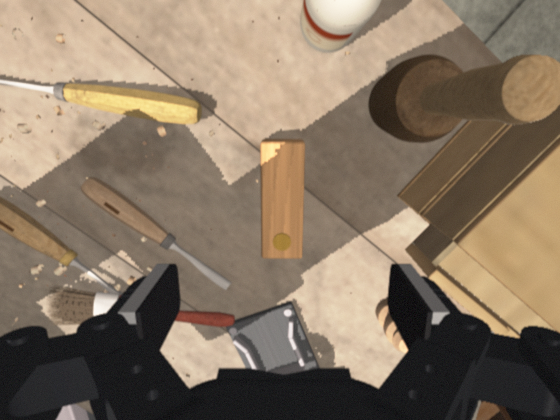

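The wrist view shows the rail's top face from (262,142) to (303,258), the insert at (282,242) and the plate's mouth corners near (230,327) and (291,303). The rail lies parallel to the tool, as planned. I'll cross-check its position from this view.

```bash
python3 - <<'E'
from h import *
import pickle
np.set_printoptions(precision=4,suppress=True)
W=pickle.load(open("w1.pkl","rb"));T=pickle.load(open("c0.pkl","rb"))["top"]
for p in [(262,142),(304,140),(302,258),(262,258)]:print(p,plane(W,p,.034))
print("ins",plane(W,(282,242),.0425))
for p in [(229,327),(291,303)]:print("plate",plane(W,p,.01))
print("tri ins",tri(W,(282,242),T,(145+182.5/3.2-.5,180+223.5/3.2-.5)))
for c in blobs(W["frame"],(5,60,60),(25,255,255),1500):
    r=cv2.minAreaRect(c.astype(np.float32))
    if abs(r[0][0]-282)<15:
        b=cv2.boxPoints(r);print(b,np.array([plane(W,q,.034) for q in b]))
E
```

```text
(262, 142) [0.4604 0.4711 0.034 ]
(304, 140) [0.5031 0.4692 0.034 ]
(302, 258) [0.4909 0.3397 0.034 ]
(262, 258) [0.4465 0.3438 0.034 ]
ins [0.4708 0.3642 0.0425]
plate [0.392  0.2429 0.01  ]
plate [0.473  0.2697 0.01  ]
tri ins (array([0.4723, 0.3643, 0.0427]), np.float64(0.003047128046073901))
[[ -0.   0.]
 [559.   0.]
 [559. 338.]
 [  0. 338.]] [[0.2358 0.6211 0.034 ]
 [0.7456 0.5739 0.034 ]
 [0.7897 0.207  0.034 ]
 [0.1232 0.2698 0.034 ]]
```

```bash
python3 go.py .4783 .438 .002 84.5; python3 -m pendant '1 .003 -.001 .17 0 0 0;1 .003 -.001 .17 0 0 0;1 .003 -.001 .17 0 0 0;1 .003 -.001 .20 0 0 0;1 .003 -.001 .218 0 0 0;1 .003 -.001 .218 0 0 0'; python3 go.py .4783 .438 .002 84.5
```

```text
t 3.15 pos [0.4787 0.4353 0.2217] F [ 0.3 -0.3  0.8] w 1.001
d [ 0.0023 -0.0011  0.2197] rv [ 0.0024 -0.0014  0.0026]
t: 3.9
ee_pos: [0.4771, 0.4395, 0.0013]
tool_rot: [-0.0, 0.739, 0.674, -0.0]
force: [0.0, 0.3, 0.6]
grip_width: 0.997
finger_force: 0.0
t 3.9 pos [0.4771 0.4395 0.0013] F [0.  0.3 0.6] w 0.997
d [-0.0014  0.0013 -0.0007] rv [-0.0006  0.0006  0.0045]
```

```bash
python3 -m pendant '0.3 -.0014 0 -.001 0 0 0;0 -.0014 0 -.001 0 0 0;0 -.0014 0 -.001 0 0 0;0 -.0014 0 -.001 0 0 0;0 -.0014 0 -.001 0 0 0;0 -.0014 0 -.001 0 0 0' 50; python3 -m pendant '0 0 0 -.05 0 0 0;0 0 0 -.05 0 0 0;0 0 0 -.05 0 0 0';  python3 go.py .4218 .2995 .05 105.2
```

```text
t: 4.65
ee_pos: [0.4769, 0.4385, 0.0026]
tool_rot: [0.0, 0.739, 0.674, -0.0]
force: [0.4, 0.0, 0.4]
grip_width: -0.005
finger_force: 0.0
t: 5.03
ee_pos: [0.477, 0.4386, 0.0526]
tool_rot: [0.0, 0.739, 0.674, 0.0]
force: [-0.1, -0.5, -0.5]
grip_width: 0.003
finger_force: 0.0
t 5.03 pos [0.477  0.4386 0.0526] F [-0.1 -0.5 -0.5] w 0.003
d [-0.1436 -0.0424  0.0025] rv [ 3.000e-04  0.000e+00 -3.563e-01]
```

```bash
python3 - <<'E'
from bench import cams
import cv2,pickle,numpy as np
d={n:cams.capture(n) for n in("scene","top","wrist")};pickle.dump(d,open("c1.pkl","wb"))
a=cv2.resize(d["wrist"]["frame"],(400,300));b=cv2.resize(d["scene"]["frame"][180:390,190:470],(400,300));c=cv2.resize(d["top"]["frame"][150:360,100:380],(400,300))
cv2.imwrite("pics/m1.png",np.vstack([np.hstack([a,b]),np.hstack([c,c*0])]))
E
```

```text
(no output)
```

View pics/m1.png

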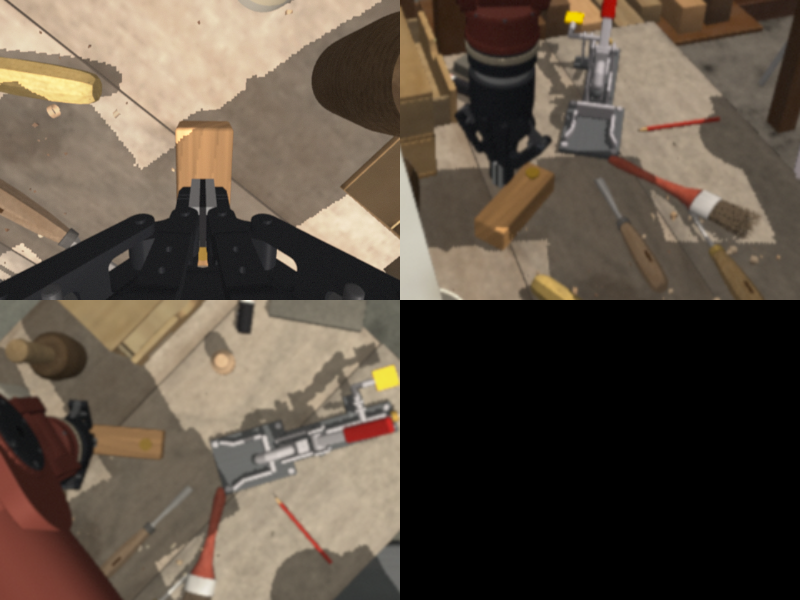

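The picture shows the rail still in its place and the shut fingers above it. The fingers appear to have closed without meeting the rail, so I'll check the TCP against the pictures.

```bash
python3 - <<'E'
from h import *
import pickle
from bench import read_state
d=pickle.load(open("c1.pkl","rb"));np.set_printoptions(precision=4,suppress=True)
s=read_state();print(s["ee_pos"],s["grip_width"],s["t"])
im=[]
for n,(x0,y0,w,h) in [("wrist",(180,180,240,240)),("scene",(190,230,240,240*190//240)),("top",(100,200,160,120))]:
    c=d[n];f=cv2.resize(c["frame"][y0:y0+h,x0:x0+w],(380,380*h//w),interpolation=cv2.INTER_CUBIC);k=380/w
    for z,col in((.0526,(0,255,0)),(.0716,(255,0,255))):
        q=c["mtx"]@(c["R"]@np.array([s["ee_pos"][0],s["ee_pos"][1],z])+c["t"]);q=q[:2]/q[2];print(n,z,q)
        cv2.circle(f,tuple(int(v) for v in ((q[0]-x0)*k,(q[1]-y0)*k)),3,col,-1)
    g=np.zeros((380,380,3),np.uint8);g[:min(380,f.shape[0])]=f[:380];im.append(g)
cv2.imwrite("pics/m2.png",np.hstack(im[:2]))
T=d["top"]
for c in blobs(T["frame"],(8,70,80),(21,210,255),100):
    r=cv2.minAreaRect(c.astype(np.float32));print(np.round(r[0],1),np.round(r[1],1),r[2])
E
```

```text
[0.4762 0.4381 0.0513] 0.0001682699505576783 5.175
wrist 0.0526 [282.5812 244.7079]
wrist 0.0716 [282.4197 259.9413]
scene 0.0526 [261.0026 320.0267]
scene 0.0716 [261.0414 312.4236]
top 0.0526 [167.109 248.987]
top 0.0716 [164.9996 249.3852]
[203.3 368.3] [10.6 21.2] 45.0
[235.8 367.7] [20.6 22. ] 14.931416511535645
[187.2 326.6] [11.2 41.8] 46.73570251464844
[ 40.9 334.2] [192.2  36.9] 68.72502899169922
[188.9 247.4] [52.8 26. ] 4.635463237762451
[255.8 192.8] [17.7 17. ] 45.0
[124.1 188.2] [25.6 42.2] 88.02507019042969
[ 17.2 194.8] [94.8 47.4] 45.0
[509.5 102.9] [142.2   7.6] 43.36342239379883
[196.8 124.5] [102.9 124. ] 44.16968536376953
[ 9. 39.] [34. 18.] 90.0
[503.   60.5] [121. 112.] 90.0
[22.6  5.6] [42.1 30.8] 39.289405822753906
```

View pics/m2.png

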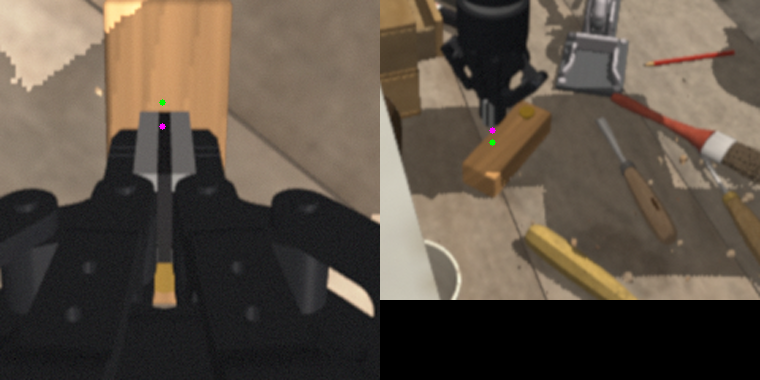

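The shut fingertips show about 40 mm above the stated TCP in both the scene and wrist views, so the fingers passed over the rail. I'll confirm that by a gentle touch on the wood.

```bash
python3 -m pendant '0 0 0 .046 0 0 0;0 0 0 .048 0 0 0;0 0 0 .048 0 0 0' | sed -n 2,4p; for i in 1 ; do python3 -m pendant '0 0 0 .002 0 0 0;0 0 0 .002 0 0 0'|sed -n '2p;4p'; done; python3 -m pendant '0 0 0 .002 0 0 0;0 0 0 .002 0 0 0'|sed -n '2p;4p'; python3 go.py .478 .438 .002 84.5
```

```text
ee_pos: [0.4761, 0.438, 0.0035]
tool_rot: [-0.0, 0.739, 0.674, -0.001]
force: [0.6, 0.0, 0.6]
ee_pos: [0.4768, 0.4385, 0.0025]
force: [0.5, -0.6, 0.4]
ee_pos: [0.4769, 0.4385, 0.0025]
force: [-6.3, -4.4, 14.6]
t 6.05 pos [0.4769 0.4385 0.0025] F [-6.3 -4.4 14.6] w -0.0
d [-0.0004  0.0011  0.0005] rv [0.0003 0.0002 0.0052]
```

Contact came at TCP z 2.5 mm on the 34 mm high wood, so the real finger ends sit about 32 mm behind the stated TCP. I'll allow for that from here on.

```bash
python3 -m pendant '0.5 0 0 -.02 0 0 0;1 0 .001 -.02 0 0 0;1 0 .001 -.02 0 0 0;1 0 .001 -.02 0 0 0;1 0 .001 -.02 0 0 0;1 0 .001 .01 0 0 0;1 0 .001 .02 0 0 0;1 0 .001 .027 0 0 0;1 0 .001 .027 0 0 0' | sed -n '2p;4p;5p'; python3 -m pendant '0 0 0 0 0 0 0;0 0 0 0 0 0 0;0 0 0 0 0 0 0;0 0 0 0 0 0 0;0 0 0 0 0 0 0' 50
```

```text
ee_pos: [0.4779, 0.4384, -0.0264]
force: [0.4, -0.7, -0.3]
grip_width: 1.001
t: 7.8
ee_pos: [0.4786, 0.4389, -0.0254]
tool_rot: [0.0, 0.739, 0.674, 0.001]
force: [-0.2, -0.4, 5.5]
grip_width: 0.529
finger_force: 52.8
```

```bash
python3 -m pendant '0 0 0 -.03 0 0 0;0 0 0 -.03 0 0 0' | sed -n '2p;4,6p'; python3 go.py .4085 .3461 .004 105.3
```

```text
ee_pos: [0.4794, 0.4393, 0.0055]
force: [0.2, 0.4, -3.1]
grip_width: 0.528
finger_force: 52.1
t 8.05 pos [0.4794 0.4393 0.0055] F [ 0.2  0.4 -3.1] w 0.528
d [-0.0993 -0.0621  0.0011] rv [ 0.0032 -0.0015 -0.358 ]
```

```bash
python3 -m pendant '0 -.099 -.062 .001 0 0 -.357;0 -.099 -.062 .001 0 0 -.357;0 -.099 -.062 .001 0 0 -.357;0 -.099 -.062 .001 0 0 -.357' | sed -n '2p;4,6p'; python3 - <<'E'
from bench import cams
import cv2,pickle,numpy as np
d={n:cams.capture(n) for n in("scene","top","wrist")};pickle.dump(d,open("c2.pkl","wb"))
a=cv2.resize(d["top"]["frame"][190:310,150:350],(600,360),interpolation=cv2.INTER_CUBIC)
b=cv2.resize(d["wrist"]["frame"][220:420,130:430],(360,240));c=cv2.resize(d["scene"]["frame"][200:360,220:390],(255,240))
cv2.imwrite("pics/m3.png",np.vstack([a,np.hstack([b,c[:,:240]])]))
E
python3 go.py .4085 .3461 .004 105.3
```

```text
ee_pos: [0.4074, 0.3456, 0.0022]
force: [0.9, -0.6, -2.2]
grip_width: 0.529
finger_force: 52.3
t 8.7 pos [0.4082 0.3463 0.0029] F [-0.  -0.4 -2.5] w 0.532
d [-0.0002  0.0002 -0.0011] rv [ 0.001  -0.0002 -0.0013]
```

View pics/m3.png

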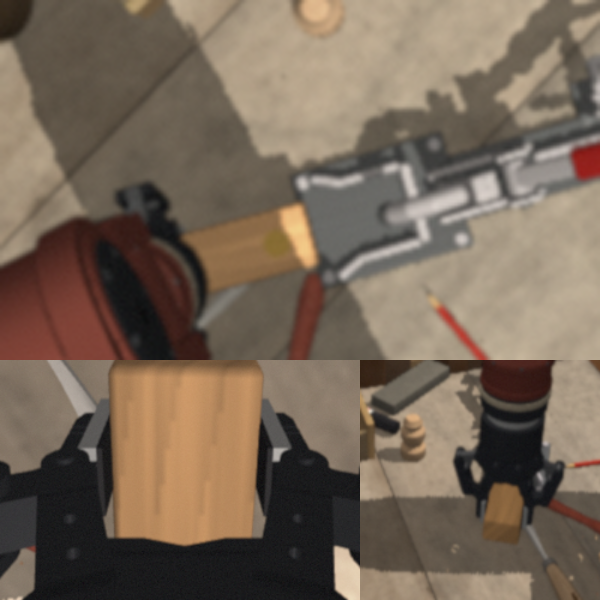

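The top crop shows the rail end at (302,205)–(319,268) just at the plate mouth, plate screws at (303,184), (330,278), (434,145), (461,240) and the jaw tip at (392,215).

```bash
python3 - <<'E'
from h import *
import pickle
np.set_printoptions(precision=4,suppress=True)
T=pickle.load(open("c2.pkl","rb"))["top"]
P=lambda x,y,z:plane(T,(150+(x+.5)/3-.5,190+(y+.5)/3-.5),z)[:2]
s=[P(*p,.012) for p in[(303,184),(330,278),(434,145),(461,240)]];print(np.array(s))
f=(s[0]+s[1])/2;b=(s[2]+s[3])/2;v=f-b;print("axis deg",np.degrees(np.arctan2(-v[0],v[1])),"front deg",np.degrees(np.arctan2(*(s[0]-s[1])[::-1])),np.degrees(np.arctan2(*(s[2]-s[3])[::-1])))
a=np.radians(15.3);X=np.array([np.cos(a),np.sin(a)]);Y=np.array([-np.sin(a),np.cos(a)]);O=np.array([.4650,.1397])
L=lambda p:np.array([X@(p-O),Y@(p-O)])
print("screws local",np.array([L(p) for p in s]))
print("plate corners",L(P(291,185,.01)),L(P(322,286,.01)))
print("jaw tip",L(P(390,215,.055)))
for p in[(302,205),(319,268)]:print("rail end top edge",L(P(*p,.063)))
for p in[(307,268),(190,232),(302,205)]:pass
e1=P(302,205,.063)-P(200,229,.063);e2=P(319,268,.063)-P(225,289,.063);print([np.degrees(np.arctan2(e[0],-e[1])) for e in(e1,e2)])
E
```

```text
[[0.4671 0.2581]
 [0.3962 0.2387]
 [0.4949 0.1588]
 [0.4232 0.1397]]
axis deg 15.463800300658946 front deg 15.27027826380386 14.910789528400107
screws local [[ 0.0333  0.1137]
 [-0.0402  0.1137]
 [ 0.0339  0.0105]
 [-0.0403  0.011 ]]
plate corners [0.035  0.1228] [-0.0445  0.1213]
jaw tip [-0.0047  0.0557]
rail end top edge [0.0203 0.1143]
rail end top edge [-0.0265  0.1151]
[np.float64(12.33037717572541), np.float64(11.70120377338322)]
```

```bash
python3 -m pendant '0 0 -.0022 .01 0 0 -.0175;0 0 -.0022 .016 0 0 -.0175;0 0 -.0022 .016 0 0 -.0175' | sed -n '2p;4p'; python3 -m pendant '0 0 0 .0015 0 0 0;0 0 0 .0015 0 0 0' | sed -n '2p;4p';
```

```text
ee_pos: [0.4047, 0.3448, -0.0141]
force: [0.6, -0.4, -2.9]
ee_pos: [0.4051, 0.345, -0.0147]
force: [-0.5, -0.4, -1.4]
```

```bash
python3 -m pendant '0 0 0 .001 0 0 0;0 0 0 .001 0 0 0' | sed -n '2p;4p'; python3 -m pendant '0 0 0 0 0 0 0' | sed -n '2p;4p'
```

```text
ee_pos: [0.4052, 0.3451, -0.0153]
force: [-2.7, -0.1, 4.5]
ee_pos: [0.4052, 0.3451, -0.0153]
force: [-2.3, 0.2, 5.8]
```

```bash
python3 -m pendant '0 0 0 -.0015 0 0 0;0 -.02 0 -.0015 0 0 0;0 -.04 0 -.0015 0 0 0;0 -.04 0 -.0015 0 0 0'|sed -n '2p;4,6p';python3 -m pendant '0 -.015 0 0 0 0 0;0 -.028 0 0 0 0 0;0 -.028 0 0 0 0 0'|sed -n '2p;4,6p'
```

```text
ee_pos: [0.4166, 0.3056, -0.0146]
force: [0.2, -1.7, -2.2]
grip_width: 0.531
finger_force: 52.5
ee_pos: [0.4244, 0.2788, -0.0144]
force: [-0.4, 0.0, -2.3]
grip_width: 0.532
finger_force: 52.4
```

```bash
python3 -m pendant '0 -.002 0 0 0 0 0;0 -.004 0 0 0 0 0;0 -.004 0 0 0 0 0'|sed -n '2p;4p';python3 -m pendant '0 -.002 0 0 0 0 0;0 -.002 0 0 0 0 0'|sed -n '2p;4p'
```

```text
ee_pos: [0.4252, 0.2759, -0.0144]
force: [0.4, 0.4, -2.4]
ee_pos: [0.4258, 0.2738, -0.0144]
force: [-0.7, 0.6, -2.2]
```

```bash
python3 -m pendant '0 -.0015 0 0 0 0 0;0 -.0015 0 0 0 0 0'|sed -n '2p;4p'
```

```text
ee_pos: [0.4258, 0.2734, -0.0143]
force: [-3.2, 5.3, -2.0]
```

```bash
python3 -m pendant '0 -.0015 0 0 0 0 0;0 -.0015 0 0 0 0 0'|sed -n '2p;4p'
```

```text
ee_pos: [0.4257, 0.2735, -0.0141]
force: [-4.7, 14.1, -0.1]
```

```bash
python3 -m pendant '0 .0013 0 .001 0 0 0;0 .0013 0 .001 0 0 0;.75 .0013 0 .001 0 0 0;.75 .0013 0 .001 0 0 0;.75 .0013 0 .001 0 0 0;.75 .0013 0 -.02 0 0 0;.75 .0013 0 -.06 0 0 0;.75 .0013 0 -.10 0 0 0;.75 .0013 0 -.15 0 0 0;.75 .0013 0 -.20 0 0 0' | sed -n '1,2p;4,6p'; python3 - <<'E'
from bench import cams
import cv2,pickle,numpy as np
d={n:cams.capture(n) for n in("scene","top","wrist")};pickle.dump(d,open("c3.pkl","wb"))
a=cv2.resize(d["wrist"]["frame"],(560,420));b=cv2.resize(d["scene"]["frame"][150:340,230:390],(240,285),interpolation=cv2.INTER_CUBIC)
g=np.zeros((420,240,3),np.uint8);g[:285]=b
cv2.imwrite("pics/m4.png",np.hstack([a,g]))
E
```

```text
t: 12.95
ee_pos: [0.4262, 0.2721, 0.1873]
force: [0.3, 0.5, -0.2]
grip_width: 0.751
finger_force: 0.0
```

View pics/m4.png

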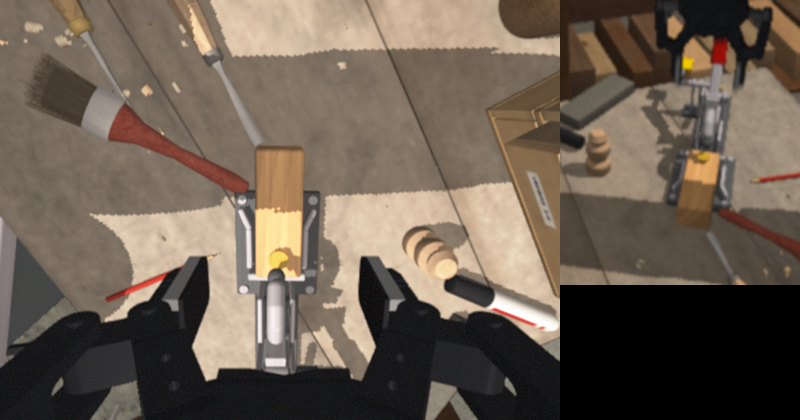

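The wrist view shows the rail in the channel, its end at the stop (280,276), and the insert at (278,258) under the jaw tip. The finial and marker are untouched. Next I'll measure the handle and paddle.

```bash
python3 - <<'E'
from h import *
import pickle
np.set_printoptions(precision=4,suppress=True)
d=pickle.load(open("c0.pkl","rb"));d3=pickle.load(open("c3.pkl","rb"))
a=np.radians(15.3);X=np.array([np.cos(a),np.sin(a),0]);Y=np.array([-np.sin(a),np.cos(a),0]);O=np.array([.462,.1389,0])
L=lambda p:np.array([X@(p-O),Y@(p-O),p[2]])
T,S=d["top"],d["scene"]
tp=lambda x,y:(145+(x+.5)/3.2-.5,180+(y+.5)/3.2-.5)
sp=lambda x,y:(220+(x+.5)/2.85-.5,150+(y+.5)/2.85-.5)
for n,p,q in[("red centre",(358.1,240.5),(336.8,176.9)),("paddle",tp(720,78),sp(263,119)),("red tip",tp(738,182),sp(338,38))]:
    x,e=tri(T,p,S,q);print(n,x,L(x),e)
print("paddle on .068",L(plane(T,tp(720,78),.068)),plane(T,tp(720,78),.068))
for c in blobs(d3["top"]["frame"],(22,140,70),(33,255,255),60):
    r=cv2.minAreaRect(c.astype(np.float32));x=plane(d3["top"],r[0],.068);print("top3 yel",r,x,L(x))
for c in blobs(d3["top"]["frame"],(0,170,60),(6,255,255),60):
    r=cv2.minAreaRect(c.astype(np.float32));x=plane(d3["top"],r[0],.15);print("top3 red",r,x,L(x))
p=lambda th:np.array([0,-.042-.115*np.cos(th)+.012*np.sin(th),.085+.115*np.sin(th)+.012*np.cos(th)])
for th in(.7,.5,.3,.1,0,-.1):q=p(th);print(th,q,O+q[0]*X+q[1]*Y+[0,0,q[2]])
E
python3 go.py .494 .021 .187 105.3
```

```text
red centre [0.4905 0.0341 0.1493] [-0.0002 -0.1086  0.1493] 0.0015318332621718494
paddle [ 0.5654 -0.0041  0.0686] [ 0.062  -0.1652  0.0686] 0.0027154455302042034
red tip [0.4991 0.0038 0.17  ] [ 0.0001 -0.1401  0.17  ] 0.0001630510092794788
paddle on .068 [ 0.0634 -0.1651  0.068 ] [ 0.5667 -0.0037  0.068 ]
top3 yel ((369.71697998046875, 204.00942993164062), (14.422857284545898, 16.20854377746582), 74.05460357666016) [ 0.5667 -0.0038  0.068 ] [ 0.0634 -0.1653  0.068 ]
top3 red ((358.0, 240.5), (10.186494827270508, 33.71245193481445), 75.96376037597656) [0.4912 0.0346 0.15  ] [ 0.0007 -0.1083  0.15  ]
0.7 [ 0.     -0.1222  0.1683] [0.4943 0.021  0.1683]
0.5 [ 0.     -0.1372  0.1507] [0.4982 0.0066 0.1507]
0.3 [ 0.     -0.1483  0.1304] [ 0.5011 -0.0042  0.1304]
0.1 [ 0.     -0.1552  0.1084] [ 0.503  -0.0108  0.1084]
0 [ 0.    -0.157  0.097] [ 0.5034 -0.0125  0.097 ]
-0.1 [ 0.     -0.1576  0.0855] [ 0.5036 -0.0131  0.0855]
t 13.1 pos [0.428  0.2727 0.1887] F [ 0.2  0.6 -0.3] w 0.751
d [-0.2601 -0.007   0.0017] rv [0.0052 0.0001 0.0163]
```

```bash
python3 -m pendant '0 -.26 -.007 0 0 0 .016;0 -.26 -.007 0 0 0 .016;0 -.26 -.007 0 0 0 .016;0 -.26 -.007 0 0 0 .016;0 -.26 -.007 0 0 0 .016;0 -.26 -.007 0 0 0 .016' |sed -n '2p;4,5p'; python3 go.py .4943 .021 .142 105.3
```

```text
ee_pos: [0.4918, 0.0205, 0.1846]
force: [-0.2, 0.7, 0.1]
grip_width: -0.001
t 13.85 pos [0.4918 0.0205 0.1846] F [-0.2  0.7  0.1] w -0.001
d [-0.0002  0.0026  0.0426] rv [-0.0015 -0.0009 -0.0011]
```

```bash
python3 -m pendant '0 0 .0026 .03 0 0 0;0 0 .0026 .044 0 0 0;0 0 .0026 .044 0 0 0' |sed -n '2p;4p'; python3 -m pendant '0 -.004 0 .006 0 0 0;0 -.007 0 .01 0 0 0;0 -.007 0 .01 0 0 0' |sed -n '2p;4p'
```

```text
ee_pos: [0.4937, 0.0233, 0.1408]
force: [-1.7, 5.0, 1.2]
ee_pos: [0.4964, 0.0152, 0.1323]
force: [-4.2, 4.3, 3.4]
```

```bash
python3 -m pendant '0 -.007 0 .008 0 0 0;0 -.013 0 .018 0 0 0;0 -.017 0 .027 0 0 0;0 -.020 0 .034 0 0 0;0 -.020 0 .034 0 0 0' |sed -n '2p;4p'; python3 -m pendant '0 -.004 0 .008 0 0 0;0 -.006 0 .016 0 0 0;0 -.006 0 .016 0 0 0' |sed -n '2p;4p'
```

```text
ee_pos: [0.5022, -0.0047, 0.0981]
force: [-1.1, 2.3, 2.9]
ee_pos: [0.5036, -0.0107, 0.0813]
force: [0.0, -0.7, 0.4]
```

```bash
cat > chk.py <<'E'
from h import *
from bench import cams,read_state
import pickle
np.set_printoptions(precision=4,suppress=True)
a=np.radians(15.3);X=np.array([np.cos(a),np.sin(a),0]);Y=np.array([-np.sin(a),np.cos(a),0]);O=np.array([.462,.1389,0])
L=lambda p:np.array([X@(p-O),Y@(p-O),p[2]])
d={n:cams.capture(n) for n in("scene","top","wrist")};pickle.dump(d,open("last.pkl","wb"))
for nm,lo,hi,rs in [("red",(0,170,50),(6,255,255),(320,150,355,225)),("yel",(22,140,70),(33,255,255),(295,175,330,225))]:
    for n in("scene","top"):
        for c in blobs(d[n]["frame"],lo,hi,20):
            r=cv2.minAreaRect(c.astype(np.float32));x,y=r[0]
            if n=="top" and not(330<x<400 and 190<y<260): continue
            if n=="scene" and not(rs[0]<x<rs[2] and rs[1]<y<rs[3]): continue
            print(nm,n,np.round(r[0],1),np.round(r[1],1),"rows",c[:,1].min(),c[:,1].max(),"cols",c[:,0].min(),c[:,0].max())
s=read_state();print(s["t"],"tcp local",L(np.array(s["ee_pos"])),"F",np.round(s["force"],1))
def proj(n,l):
    p=O+l[0]*X+l[1]*Y+np.array([0,0,l[2]]);c=d[n];q=c["mtx"]@(c["R"]@p+c["t"]);return q[:2]/q[2]
for th in(.7,.4,.2,0,-.1):print("expected red-tip scene th",th,proj("scene",(0,-.042-.132*np.cos(th)+.008*np.sin(th),.085+.132*np.sin(th)+.008*np.cos(th))))
E
python3 chk.py
```

```text
red scene [335.9 188.5] [ 9.8 18.2] rows 180.0 198.0 cols 330.0 341.0
red top [358.8 238.5] [ 9.9 23.1] rows 232.0 246.0 cols 347.0 370.0
yel scene [311.5 191.6] [13.   8.2] rows 187.0 196.0 cols 305.0 318.0
yel top [371.2 203.4] [14.1 12.9] rows 196.0 211.0 cols 364.0 377.0
15.75 tcp local [ 0.0006 -0.1552  0.0818] F [-0.3  0.3  1.2]
expected red-tip scene th 0.7 [338.4988 161.1225]
expected red-tip scene th 0.4 [338.159  168.8216]
expected red-tip scene th 0.2 [337.6245 175.8986]
expected red-tip scene th 0 [336.8769 184.184 ]
expected red-tip scene th -0.1 [336.4328 188.6864]
```

```bash
for i in 1; do python3 -m pendant '0 -.001 0 .004 0 0 0;0 -.001 0 .004 0 0 0' |sed -n '2p;4p'; done; python3 -m pendant '0 0 0 .004 0 0 0;0 0 0 .004 0 0 0' |sed -n '2p;4p'
```

```text
ee_pos: [0.5038, -0.0115, 0.0775]
force: [0.3, 1.2, 1.0]
ee_pos: [0.5038, -0.0116, 0.0734]
force: [0.2, -1.0, 0.9]
```

```bash
python3 -m pendant '0 0 0 .003 0 0 0;0 0 0 .003 0 0 0' |sed -n '2p;4p'
```

```text
ee_pos: [0.5037, -0.0114, 0.0704]
force: [0.7, -1.3, 1.0]
```

```bash
python3 -m pendant '0 0 0 .003 0 0 0;0 0 0 .003 0 0 0' |sed -n '2p;4p'
```

```text
ee_pos: [0.5036, -0.0113, 0.0673]
force: [0.5, -0.2, 0.3]
```

```bash
python3 chk.py | head -6; python3 - <<'E'
import pickle,cv2,numpy as np
d=pickle.load(open("last.pkl","rb"))
a=cv2.resize(d["scene"]["frame"][120:300,260:400],(467,600),interpolation=cv2.INTER_CUBIC)
b=cv2.resize(d["top"]["frame"][180:290,290:400],(330,330),interpolation=cv2.INTER_CUBIC);c=cv2.resize(d["wrist"]["frame"][60:420,40:520],(330,247))
g=np.zeros((600,330,3),np.uint8);g[:330]=b;g[330:577]=c
cv2.imwrite("pics/m5.png",np.hstack([a,g]))
E
```

```text
red scene [335.6 192.1] [ 9.9 15.1] rows 185.0 200.0 cols 330.0 341.0
red top [358.4 238.3] [ 9.9 21.8] rows 232.0 245.0 cols 347.0 369.0
yel scene [311.5 191.8] [12.6  8.2] rows 187.0 196.0 cols 305.0 318.0
yel top [371.2 200.4] [ 8.7 11.6] rows 196.0 206.0 cols 366.0 377.0
16.9 tcp local [ 0.0005 -0.1558  0.0675] F [ 0.4  0.6 -0.2]
expected red-tip scene th 0.7 [338.4988 161.1225]
```

View pics/m5.png

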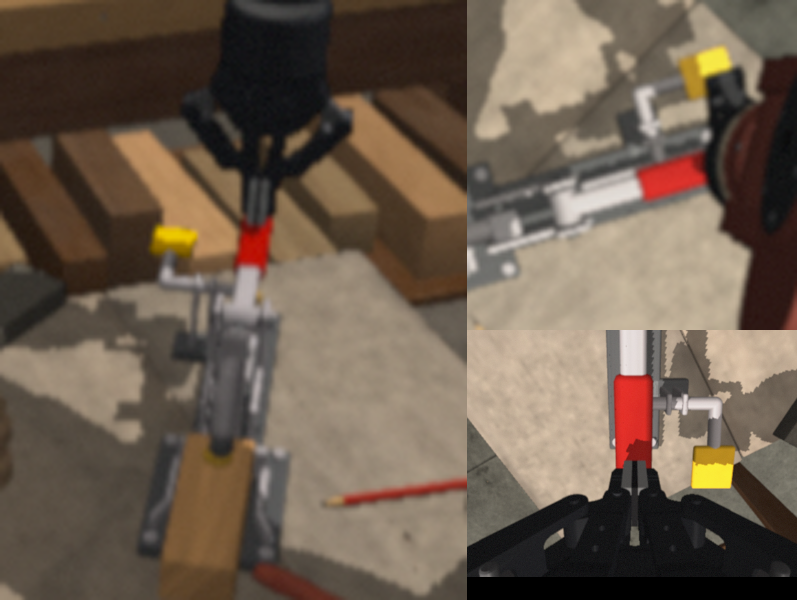

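The last picture shows the fingertips resting on the red grip, with the handle going down under them, and the jaw over the insert. I'll go on feeling for the stop.

```bash
python3 -m pendant '0 0 0 .003 0 0 0;0 0 0 .003 0 0 0' |sed -n '2p;4p'
```

```text
ee_pos: [0.5036, -0.0113, 0.0644]
force: [-0.4, 0.2, -0.4]
```

```bash
python3 -m pendant '0 0 0 .003 0 0 0;0 0 0 .003 0 0 0' |sed -n '2p;4p'
```

```text
ee_pos: [0.5036, -0.0113, 0.0613]
force: [-0.1, 0.5, 0.5]
```

```bash
python3 -m pendant '0 0 0 .003 0 0 0;0 0 0 .003 0 0 0' |sed -n '2p;4p'
```

```text
ee_pos: [0.5038, -0.0114, 0.0587]
force: [-0.5, -0.7, 1.9]
```

```bash
python3 -m pendant '0 0 0 .002 0 0 0;0 0 0 .002 0 0 0' |sed -n '2p;4p'
```

```text
ee_pos: [0.504, -0.0115, 0.0572]
force: [-2.3, -0.0, 7.6]
```

```bash
python3 -m pendant '0 0 0 .002 0 0 0;0 0 0 .002 0 0 0' |sed -n '2p;4p'; python3 chk.py | head -5
```

```text
ee_pos: [0.504, -0.0115, 0.0558]
force: [-4.6, -0.3, 12.6]
red scene [335.7 194.7] [ 9.5 13.1] rows 189.0 202.0 cols 330.0 340.0
red top [358.4 238. ] [ 9.9 21.8] rows 231.0 245.0 cols 347.0 368.0
yel scene [311.5 191.8] [12.6  8.2] rows 187.0 196.0 cols 305.0 318.0
yel top [371.7 200.4] [ 8.  10.6] rows 196.0 205.0 cols 367.0 377.0
18.3 tcp local [ 0.0009 -0.1562  0.0559] F [-4.9  0.4 12.8]
```

```bash
python3 -m pendant '0 0 0 .002 0 0 0;0 0 0 .002 0 0 0' |sed -n '2p;4p'
```

```text
ee_pos: [0.5041, -0.0115, 0.0543]
force: [-6.1, 0.4, 15.9]
```

```bash
python3 -m pendant '0 0 0 .0015 0 0 0;0 0 0 .0015 0 0 0' |sed -n '2p;4p'
```

```text
ee_pos: [0.5042, -0.0115, 0.0533]
force: [-8.2, 0.9, 20.7]
```

```bash
python3 -m pendant '0 0 0 -.008 0 0 0;0 0 0 -.008 0 0 0' |sed -n '2p;4p';  python3 -m pendant '0 0 0 -.015 0 0 0;0 0 0 -.03 0 0 0;0 0 0 -.03 0 0 0' |sed -n '2p;4p'; python3 chk.py
```

```text
ee_pos: [0.5041, -0.0115, 0.0595]
force: [0.2, 0.6, -0.0]
ee_pos: [0.5049, -0.0118, 0.091]
force: [0.2, -0.2, 0.4]
red scene [335.5 193.7] [ 9.8 14. ] rows 187.0 201.0 cols 330.0 341.0
red top [360.  237.6] [ 9.9 25.3] rows 230.0 245.0 cols 347.0 371.0
yel scene [311.5 191.7] [13.   8.1] rows 187.0 196.0 cols 305.0 318.0
yel top [371.4 203.5] [14.5 12.4] rows 196.0 211.0 cols 365.0 377.0
19.575 tcp local [ 0.0005 -0.156   0.0889] F [-0.6  0.1 -0.3]
expected red-tip scene th 0.7 [338.4988 161.1225]
expected red-tip scene th 0.4 [338.159  168.8216]
expected red-tip scene th 0.2 [337.6245 175.8986]
expected red-tip scene th 0 [336.8769 184.184 ]
expected red-tip scene th -0.1 [336.4328 188.6864]
```

The handle stays down with the fingers lifted away, with its tip at row 187 (about −0.07 rad), so it is locked. I'll check the insert numerically before releasing.

```bash
python3 - <<'E'
from h import *
import pickle
np.set_printoptions(precision=4,suppress=True)
for f in("c3.pkl","last.pkl"):
    d=pickle.load(open(f,"rb"))
    for n in("scene","top","wrist"):
        for c in blobs(d[n]["frame"],(19,120,50),(33,255,255),4):
            x0,y0=c.min(0);x1,y1=c.max(0)
            if n=="scene" and 310<x0<345 and 240<y0<275 or n=="top" and 255<x0<300 and 230<y0<275 or n=="wrist" and f[0]=="c" and 260<x0<300 and 230<y0<290: print(f,n,"cols",x0,x1,"rows",y0,y1)
c=pickle.load(open("last.pkl","rb"))["scene"]
a=np.radians(15.3);X=np.array([np.cos(a),np.sin(a),0]);Y=np.array([-np.sin(a),np.cos(a),0]);O=np.array([.462,.1389,0])
for z in(.0525,.050,.0465,.044):
    for y in(.062,.072):
        q=c["mtx"]@(c["R"]@(O+y*Y+[0,0,z])+c["t"]);print(y,z,q[:2]/q[2])
E
```

```text
c3.pkl scene cols 321.0 329.0 rows 251.0 257.0
c3.pkl top cols 270.0 276.0 rows 257.0 265.0
c3.pkl wrist cols 268.0 287.0 rows 251.0 268.0
last.pkl scene cols 321.0 328.0 rows 255.0 259.0
0.062 0.0525 [325.2855 253.3108]
0.072 0.0525 [324.7687 256.1094]
0.062 0.05 [325.2008 254.2246]
0.072 0.05 [324.684  257.0267]
0.062 0.0465 [325.0826 255.5001]
0.072 0.0465 [324.5658 258.3072]
0.062 0.044 [324.9984 256.4084]
0.072 0.044 [324.4816 259.219 ]
```

```bash
python3 go.py .5715 -.002 .09 105.3; python3 -m pendant '0 -.009 .068 0 0 0 -.4;0 -.009 .068 0 0 0 -.8;0 -.009 .068 0 0 0 -1.2;0 -.009 .068 0 0 0 -1.57;0 -.009 .068 0 0 0 -1.57;0 -.009 .068 0 0 0 -1.57;0 -.009 .068 0 0 0 -1.57;0 -.009 .068 0 0 0 -1.57;0 -.009 .068 0 0 0 -1.57;0 -.009 .068 0 0 0 -1.57'|sed -n '2p;4p'; python3 go.py .5715 -.002 .04 195.3
```

```text
t 19.57 pos [ 0.5037 -0.0114  0.0889] F [-0.6  0.1 -0.3] w 0.003
d [-0.0089  0.0679 -0.0011] rv [-0.0002 -0.0001  0.0004]
ee_pos: [0.5713, -0.0021, 0.0885]
force: [-0.5, -0.4, -1.5]
t 20.82 pos [ 0.5713 -0.0021  0.0885] F [-0.5 -0.4 -1.5] w 0.0
d [-0.0002 -0.      0.0485] rv [ 0.0004 -0.0009 -0.001 ]
```

```bash
python3 -m pendant '0 0 0 .03 0 0 0;0 0 0 .048 0 0 0;0 0 0 .048 0 0 0'|sed -n '2p;4p'; python3 -m pendant '0 0 0 .004 0 0 0;0 0 0 .008 0 0 0;0 0 0 .012 0 0 0;0 0 0 .012 0 0 0'|sed -n '2p;4p'; python3 -m pendant '0 0 0 .005 0 0 0;0 0 0 .005 0 0 0'|sed -n '2p;4p'
```

```text
ee_pos: [0.5702, -0.0018, 0.0393]
force: [-0.5, 0.6, -0.1]
ee_pos: [0.5718, -0.0022, 0.0291]
force: [0.2, -1.0, 0.7]
ee_pos: [0.5719, -0.0021, 0.0242]
force: [0.1, 0.0, 3.3]
```

```bash
python3 -m pendant '0 0 0 .003 0 0 0;0 0 0 .006 0 0 0;0 0 0 .006 0 0 0'|sed -n '2p;4p'; python3 -m pendant '0 0 0 .004 0 0 0;0 0 0 .004 0 0 0'|sed -n '2p;4p'; python3 chk.py | head -5
```

```text
ee_pos: [0.5718, -0.0018, 0.0182]
force: [1.1, 2.3, 2.6]
ee_pos: [0.5717, -0.0021, 0.0139]
force: [0.6, 0.3, 1.3]
red scene [336.  188.7] [ 9.8 18. ] rows 180.0 198.0 cols 330.0 341.0
red top [358.9 238.5] [ 9.8 22.8] rows 232.0 246.0 cols 347.0 369.0
22.725 tcp local [ 0.0686 -0.165   0.0142] F [ 0.6 -0.3  1.4]
expected red-tip scene th 0.7 [338.4988 161.1225]
expected red-tip scene th 0.4 [338.159  168.8216]
```

```bash
python3 -m pendant '0 0 0 .004 0 0 0;0 0 0 .004 0 0 0'|sed -n '2p;4p'; python3 chk.py | head -4
```

```text
ee_pos: [0.5715, -0.0022, 0.0097]
force: [0.9, -0.5, 2.0]
red scene [336.4 186.2] [ 9.3 20.9] rows 176.0 197.0 cols 331.0 342.0
red top [358.2 239.1] [ 9.7 22.7] rows 232.0 246.0 cols 347.0 368.0
23.125 tcp local [ 0.0685 -0.1651  0.0101] F [ 0.  -1.2  1.6]
expected red-tip scene th 0.7 [338.4988 161.1225]
```

```bash
python3 -m pendant '0 0 0 .004 0 0 0;0 0 0 .004 0 0 0;0 0 0 .004 0 0 0;0 0 0 .004 0 0 0'|sed -n '2p;4p'; python3 chk.py | head -4
```

```text
ee_pos: [0.5717, -0.0022, 0.0062]
force: [0.8, -2.0, 1.9]
red scene [337.2 176.8] [10.3 29.8] rows 162.0 192.0 cols 331.0 343.0
red top [355.3 241.3] [ 9.5 28.1] rows 234.0 248.0 cols 341.0 368.0
23.775 tcp local [ 0.0686 -0.1651  0.0062] F [ 0.3 -1.3  1.4]
expected red-tip scene th 0.7 [338.4988 161.1225]
```

The clamp has sprung open, with the handle tip back at row 162. I'll lift off and check the rail and insert.

```bash
python3 -m pendant '0 0 0 -.05 0 0 0;0 0 0 -.10 0 0 0;0 0 0 -.15 0 0 0;0 0 0 -.2 0 0 0;0 0 0 -.22 0 0 0;0 0 0 -.22 0 0 0'|sed -n '2p;4p'; python3 go.py .48 -.28 .25 195.3; python3 chk.py|head -5; python3 - <<'E'
from h import *
import pickle
np.set_printoptions(precision=4,suppress=True)
d=pickle.load(open("last.pkl","rb"))
a=np.radians(15.3);X=np.array([np.cos(a),np.sin(a),0]);Y=np.array([-np.sin(a),np.cos(a),0]);O=np.array([.462,.1389,0])
B={}
for n in("scene","top"):
    for c in blobs(d[n]["frame"],(19,120,50),(33,255,255),4):
        x0,y0=c.min(0);x1,y1=c.max(0)
        if n=="scene" and 310<x0<345 and 240<y0<275 or n=="top" and 255<x0<300 and 230<y0<275:print(n,"cols",x0,x1,"rows",y0,y1)
    for c in blobs(d[n]["frame"],(8,70,80),(21,230,255),150):
        r=cv2.minAreaRect(c.astype(np.float32))
        if n=="top" and 200<r[0][0]<290 and 225<r[0][1]<290:
            P=np.array([plane(d[n],q,.044) for q in cv2.boxPoints(r)]);print("rail local",[(round(float(X@(p-O)),4),round(float(Y@(p-O)),4)) for p in P])
E
```

```text
ee_pos: [0.5725, -0.0021, 0.2275]
force: [0.5, -0.1, -1.4]
t 24.52 pos [ 0.5725 -0.0021  0.2275] F [ 0.5 -0.1 -1.4] w 0.0
d [ 0.1624 -0.2437 -0.0226] rv [-0.001   0.0021 -0.0001]
red scene [337.1 176.5] [10.  30.4] rows 161.0 192.0 cols 331.0 343.0
red top [358.  240.5] [10.2 33.7] rows 232.0 248.0 cols 341.0 374.0
yel scene [311.5 191.6] [13.   8.2] rows 187.0 196.0 cols 305.0 318.0
yel top [371.  209.1] [ 3.8 15.1] rows 206.0 212.0 cols 364.0 378.0
24.675 tcp local [ 0.068  -0.1645  0.2244] F [-0.7  0.3 -0.8]
scene cols 321.0 328.0 rows 254.0 259.0
top cols 272.0 277.0 rows 257.0 264.0
rail local [(0.0279, 0.1718), (0.0279, 0.0403), (-0.0216, 0.0402), (-0.0218, 0.1715)]
```

```bash
python3 -m pendant '0 .068 .375 0 0 0 0;0 .068 .375 0 0 0 0;0 .068 .375 0 0 0 0;0 .068 .375 0 0 0 0;0 .068 .375 0 0 0 0;0 .068 .375 0 0 0 0;0 .068 .375 0 0 0 0;0 .068 .375 0 0 0 0'|sed -n '2p;4p'; python3 go.py .4066 .3415 -.001 195.3
```

```text
ee_pos: [0.4067, 0.3416, 0.2249]
force: [0.1, -0.1, -0.3]
t 25.68 pos [0.4067 0.3416 0.2249] F [ 0.1 -0.1 -0.3] w 0.001
d [-3.000e-04  1.000e-04  2.259e-01] rv [-0.0007 -0.0019  0.0009]
```

```bash
python3 -m pendant '0 0 0 .06 0 0 0;0 0 0 .12 0 0 0;0 0 0 .18 0 0 0;0 0 0 .21 0 0 0;0 0 0 .225 0 0 0;0 0 0 .225 0 0 0'|sed -n '2p;4p'; python3 -m pendant '0 0 -.01 0 0 0 0;0 0 -.018 0 0 0 0;0 0 -.018 0 0 0 0'|sed -n '2p;4p'; python3 -m pendant '0 0 -.003 0 0 0 0;0 0 -.006 0 0 0 0;0 0 -.006 0 0 0 0'|sed -n '2p;4p'
```

```text
ee_pos: [0.4074, 0.3406, 0.0007]
force: [-0.1, -0.4, -0.0]
ee_pos: [0.4129, 0.3239, 0.002]
force: [-1.4, 0.5, -0.1]
ee_pos: [0.4136, 0.3184, 0.0011]
force: [0.2, 0.9, 0.5]
```

```bash
python3 -m pendant '0 0 -.002 0 0 0 0;0 0 -.002 0 0 0 0'|sed -n '2p;4p'; python3 -m pendant '0 0 -.002 0 0 0 0;0 0 -.002 0 0 0 0'|sed -n '2p;4p'
```

```text
ee_pos: [0.4141, 0.3166, 0.0011]
force: [-0.8, 0.6, -0.3]
ee_pos: [0.4144, 0.3151, 0.0011]
force: [-1.9, 3.7, -0.6]
```

```bash
python3 -m pendant '0 0 -.0015 0 0 0 0;0 0 -.0015 0 0 0 0'|sed -n '2p;4p'
```

```text
ee_pos: [0.4145, 0.3148, 0.0013]
force: [-3.9, 9.8, -0.2]
```

```bash
python3 -m pendant '0 0 -.0015 0 0 0 0;0 0 -.0015 0 0 0 0'|sed -n '2p;4p'
```

```text
ee_pos: [0.4146, 0.3146, 0.0015]
force: [-5.9, 15.9, 0.2]
```

```bash
python3 -m pendant '0 0 .01 0 0 0 0;0 0 .025 0 0 0 0;0 0 .03 -.05 0 0 0;0 0 .03 -.1 0 0 0;0 0 .03 -.16 0 0 0;0 0 .03 -.2 0 0 0;0 0 .03 -.2 0 0 0'|sed -n '1,2p;4p'; python3 chk.py|head -5; python3 - <<'E'
from h import *
import pickle
d=pickle.load(open("last.pkl","rb"));d0=pickle.load(open("c0.pkl","rb"))
for n in("scene","top"):
    for c in blobs(d[n]["frame"],(19,120,50),(33,255,255),4):
        x0,y0=c.min(0);x1,y1=c.max(0)
        if n=="scene" and 310<x0<345 and 240<y0<275 or n=="top" and 255<x0<300 and 230<y0<275:print(n,"insert cols",x0,x1,"rows",y0,y1)
for k,(a,b,c,e) in {"finial/scene":(232,272,240,268),"oilstone/scene":(200,236,228,282)}.items():
    print(k,"mean abs diff",cv2.absdiff(d["scene"]["frame"][a:b,c:e],d0["scene"]["frame"][a:b,c:e]).mean())
E
```

```text
t: 29.05
ee_pos: [0.4092, 0.3419, 0.2049]
force: [-0.3, 0.3, -0.3]
red scene [339.4 176.9] [ 5.3 30.2] rows 162.0 192.0 cols 335.0 343.0
red top [358.  240.5] [10.2 33.7] rows 232.0 248.0 cols 341.0 374.0
yel scene [310.2 191.5] [10.4  8.2] rows 187.0 196.0 cols 305.0 315.0
yel top [369.6 204. ] [14.3 16.2] rows 196.0 212.0 cols 361.0 378.0
29.2 tcp local [0.0003 0.2092 0.1999] F [ 0.3  0.2 -0.2]
scene insert cols 321.0 329.0 rows 254.0 259.0
top insert cols 271.0 277.0 rows 257.0 265.0
finial/scene mean abs diff 22.091369047619047
oilstone/scene mean abs diff 28.02383401920439
```

```bash
python3 -c "
from bench import bot
print(bot.finish_job())"
```

```text
the job is handed in; nothing more can be done
None
```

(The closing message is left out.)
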